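Turn the leafy mandarin under the magnifier with a fingertip on the glass

TASK

Bring the mandarin that still has its leaves under the bench magnifier for inspection, centred below the lens: lay closed fingertips lightly on the bare glass rim of the turntable and follow the rim round, drawing the glass along slowly, then lift off and leave it at rest. Do not touch, pick up or shift any fruit, and leave the dishes, the brass plate, the magnifier and the jar and beaker alone.

Things in the scene. Friction and masses are not known exactly. Their poses are not given: they have to be found in the camera images.
- turntable (a joint): angle of the turntable in rad, 0 at the start, growing counter-clockwise seen from above; it can be turned either way by more than a whole turn. Its bearing is smooth and slightly stiff: about 1 N along the rim turns it, and it stops within a few degrees when let go
- glass_centre (a point): centre of the top face of the turntable's clear glass disc (440 mm across, 10 mm thick, greenish edge), on its vertical turning axis, 28 mm above the table. The bare rim for the fingertips is its flat outer ring, 148 to 220 mm from the axis, level with this point; it is rigid, and 3 to 8 N of downward push carries the glass along with the fingertips
- plate_centre (a point): centre, on the same axis, of the brass plate's top; the plate (296 mm across, 4 mm thick) lies on the glass, turns with it and carries a hub and five shallow white dishes (74 mm across, rims 10 mm above the glass) evenly spaced, centres 105 mm from the axis. Four dishes hold one loose mandarin each; the dish nearest the lens is empty
- leafy_centre (a point): middle of the mandarin with stalk and green leaves, half-way up; orange, 62 mm across and 47 mm high, leaves to 60 mm high (98 mm above the table)
- plain_a_centre (a point): middle of a plain mandarin without leaves, half-way up; orange, 62 mm across, 49 mm high
- plain_b_centre (a point): middle of a second plain mandarin, the same size
- plain_c_centre (a point): middle of a third plain mandarin, the same size
- magnifier: white bench magnifier with a round base (104 mm across), a steel mast and a round lens in a white ring 144 mm across, between 200 and 221 mm above the table; fixed, on the side of the turntable away from the robot. Origin on the table at the turntable's axis; its x axis points level from there towards the lens and on to the mast, 290 mm from the axis
- lens_centre (a point): centre of the magnifier's lens, 212 mm above the table, 105 mm from the turntable's axis, straight above the circle on which the mandarins ride
- jar: closed white cotton jar with label, 60 mm across and 75 mm high, loose on the table to the left of the turntable; origin at the centre of its underside
- beaker: open glass beaker, 72 mm across and 95 mm high, loose on the table to the right of the turntable; origin at the centre of its underside
There are look-alikes about, which are no part of the job. Leave any blue or purple look-alike of the part that bears leafy_centre alone.

How it is judged (in metres and radians):
On the way:
1. fingertips on the glass draw the turntable round (contact force between the fingers and turntable above 0.3 N and (velocity of joint turntable above 0.03 rad/s or velocity of joint turntable below -0.03 rad/s)), for 0.2 s.
At the end, for the whole second after the job is handed in: The middle of the leafy mandarin lies within 18 mm, seen from above, of the lens centre, and the turntable is at rest (under 0.03 rad/s), every mandarin upright in the dish it started in (horizontal distance between leafy_centre and lens_centre below 0.018 m and velocity of joint turntable between -0.03 and 0.03 rad/s and height (world z) of leafy_centre between 0.048 and 0.07 m and angle between each of leafy_centre, plain_a_centre, plain_b_centre, plain_c_centre's own z axis and vertical below 0.35 rad and horizontal distance between leafy_centre and glass_centre between 0.09 and 0.12 m and height (world z) of plain_a_centre between 0.048 and 0.07 m and horizontal distance between plain_a_centre and glass_centre between 0.09 and 0.12 m and height (world z) of plain_b_centre between 0.048 and 0.07 m and horizontal distance between plain_b_centre and glass_centre between 0.09 and 0.12 m and height (world z) of plain_c_centre between 0.048 and 0.07 m and horizontal distance between plain_c_centre and glass_centre between 0.09 and 0.12 m); the robot touches nothing.
It fails at once if the robot touches a mandarin, or one is lifted, tipped or shifted out of its dish ((contact force between any of the fingers, the arm and leafy above 0.3 N or contact force between any of the fingers, the arm and plain_a above 0.3 N or contact force between any of the fingers, the arm and plain_b above 0.3 N or contact force between any of the fingers, the arm and plain_c above 0.3 N) or (height (world z) of any of leafy_centre, plain_a_centre, plain_b_centre, plain_c_centre above 0.07 m or height (world z) of any of leafy_centre, plain_a_centre, plain_b_centre, plain_c_centre below 0.048 m or angle between any of leafy_centre, plain_a_centre, plain_b_centre, plain_c_centre's own z axis and vertical above 0.35 rad or horizontal distance between any of leafy_centre, plain_a_centre, plain_b_centre, plain_c_centre and glass_centre above 0.12 m or horizontal distance between any of leafy_centre, plain_a_centre, plain_b_centre, plain_c_centre and glass_centre below 0.09 m)).
It fails at once if the turntable is worked other than by fingertips on its bare glass rim (at the brass plate, the hub or the dishes) (contact force between the arm and turntable above 0.5 N or (contact force between the fingers and turntable above 0.5 N and horizontal distance between the grasp point and glass_centre below 0.15 m)).
It fails at once if the glass is pressed hard (over 40 N) (contact force between the fingers and turntable above 40 N).
It fails at once if the turntable is spun fast (over 1.5 rad/s) (velocity of joint turntable above 1.5 rad/s or velocity of joint turntable below -1.5 rad/s).
It fails at once if the robot strikes the magnifier, or the jar or beaker is moved by over 10 mm (contact force between any of the fingers, the arm and magnifier above 1 N or distance of any of jar, beaker from where it was at the start of the episode above 0.01 m).
It also fails if it takes over 61 s, if anything falls off the work surface, if the arm or the gripper's body presses on something with over 40 N, if the wrist force passes 120 N, or if a joint passes its speed limit or range.

ROBOT

A 6-joint arm with a two-finger parallel gripper is mounted at the origin on the work surface. World frame = base frame: x ahead of the robot, y to its left, z up, the work surface at z = 0. Lengths are in mm, angles in rad, forces in N, time in s.
With the tool pointing down it reaches from about 400 to 925 mm from the base axis. Payload 12.5 kg.
Tool frame: the origin (TCP) lies at the very end of the fingers, on their centre line; the grasp point (between the pads) lies env.grip_point_offset behind it (env.grip_point_offset is the distance from the TCP to the grasp point, in mm); y points along the fingers, z is the direction in which the jaws open and shut, and the axes are right-handed (so a half turn about y gives the same grasp; the last joint's range is limited). The gripper opens to 95 mm and grips with 3 to 60 N. Pads are 20 mm wide; open, the fingers measure 119 mm over their backs; the gripper's body (75 mm by 180 mm) begins 59 mm behind the grasp point.
Start: joints at [-1.443, 0.491, 1.559, -0, 1.092, -0.106], TCP at [144.819, -608.008, 214.661] pointing down, gripper open.
Joint ranges: [-3.1, 3.1], [-0.84, 2.19], [0.05, 2.79], [-1.13, 4.28], [0.06, 2.93], [-2.69, 2.69]. Speed limits (rad/s): [2.22, 2.22, 2.79, 3.14, 3.14, 3.14].

INTERFACE

Orientations are given as [roll, pitch, yaw] about the fixed x, y, z axes, in that order (R = Rz(yaw) Ry(pitch) Rx(roll)).
In Python, from cell import readout, read_camera, env, nets gives the robot as it stands.
- The arm moves only by the tool apply_moves, never from a script. Its argument "increments" is a list of rows, each a list of 3 entries, a list of its own where there are three numbers: the shift along the tool's x, y, z in cm, then the turn, a rotation vector about the tool's x, y, z in degrees, then the finger opening in cm, from 0 to 9.51. A call has exactly 5 rows; each row shifts and turns the pose as measured when the row begins, along the tool's axes as they then stand; what a row does not reach is not made up. A row lasts 1/8 s, in which the tool goes at most 62.5 mm and 10.7 degrees, less where a joint would pass 70% of its speed; a pose out of reach is approached as far as the arm can. A call with a gripper value outside its range is refused whole. The fingers move at their own pace and stop on an object; the grip force is fixed at half the most. Time passes only in rows, so rows that do not move let the fingers close, or fill a call up. It gives the time, the measured TCP pose, the force and the opening at its end, in the units of the state.
- readout.state(): the state, without advancing time (a new reading comes with each control period).
- read_camera(name): name is "side" or "top"; returns a dict with "img" (384x512x3 uint8, red, green, blue), "vfov" (degrees; the focal length in pixels is half the picture's height over the tangent of half this angle, whatever the lens; pixels are square), "cx", "cy" (the principal point, pixels), "rvec" (rotation vector, rad) and "tvec" (3), from world to camera coordinates, as OpenCV has them. Camera axes: x right, y down, z forward; pixel columns grow to the right and rows downward; lengths in mm; the calibration is good to about 2 mm. A picture is of the moment at which its call begins. There is no depth.
- env.job_done(): hands the job in, once; it reports no verdict.
Trained networks look in a picture, given as the dict that the camera call returned (one of the last four; its "shot" number tells which), for a name from the list of things; names that differ only in an ending like _2 or _b are one class to them, and where a whole thing is asked for, a point or a joint stands for the part that bears it (a point fixed in the world has none). Each returns a list of dicts, best first, with "confidence" (0 to 1); they miss things now and then, are a little off and sometimes report something else, mostly with a low value. They report only what shows in the picture. A call takes as long as a camera call. They do not tell look-alikes from the thing itself.
- nets.look_for(picture, thing): "point" ([x, y, z] in mm, in the coordinates of the camera as it stood for that picture, good to about 4 mm: the middle of the surface that is visible of it).
- nets.mark_of(picture, thing): "point" ([x, y, z] in mm, in the coordinates of the camera as it stood for that picture, good to about 4 mm: a listed point, or the origin of a listed thing).
The state is a dict: "t": time; "joints": joint angles; "qvel": joint speeds; "tau": joint torques, N m; "eef_pos": TCP position; "tcp_rot": TCP orientation; "ft_force": force on the tool from outside, world axes, zero at the start; "moment": the same for the moment, N m; "opening": opening from 0.0 (shut) to 1.0 (fully open).
Only numpy, scipy, OpenCV 4.12 (cv2) and the standard library are available. Lean on these libraries where they do the work, as an engineer would, in place of code of your own. Each camera call takes 0.05 s, during which the arm holds its last target. There are 200 camera calls.

## Working session

There is one attempt and no reset: what is moved stays moved. The work goes in short steps, Python scripts to look and compute and a tool call to move; the robot and the scene stay as the last step left them, time stands still between calls to the robot, and variables do not carry over. Pictures are saved under pics/ and viewed, about 8 in all and at most 12, crops included, and the job is handed in when it is done.

Besides the shell and the picture viewer there is one more tool, called after "Emit:" by a JSON object that holds its "fn" and its "kwargs". apply_moves: Moves the arm, as the interface text tells. Its arguments: {"type":"object","properties":{"increments":{"type":"array"}},"required":["increments"]}

```bash
mkdir -p pics; ls
cat > h.py <<'E'
import numpy as np, cv2
from cell import readout, read_camera, env, nets
def world(p,pt):
    R,_=cv2.Rodrigues(np.array(p["rvec"],float)); return R.T@(np.array(pt,float)-np.array(p["tvec"],float).ravel())
def pix(p,w):
    f=p["img"].shape[0]/2/np.tan(np.radians(p["vfov"])/2)
    K=np.array([[f,0,p["cx"]],[0,f,p["cy"]],[0,0,1.]])
    return cv2.projectPoints(np.array(w,float).reshape(-1,1,3),np.array(p["rvec"],float),np.array(p["tvec"],float),K,None)[0].reshape(-1,2)
def save(p,n): cv2.imwrite("pics/"+n,p["img"][:,:,::-1])
E
python3 - <<'E'
from h import *
print(readout.state(), env.grip_point_offset)
for c in("top","side"):
    p=read_camera(c); save(p,c+"0.png")
    for t in("glass_centre","plate_centre","leafy_centre","plain_a_centre","lens_centre","magnifier","jar","beaker"):
        for d in nets.mark_of(p,t)[:5]:
            w=world(p,d["point"]); print(c,t,round(d["confidence"],2),w.round(0),pix(p,w).round(0)[0])
E
```

```text
pics
{'t': 0.0, 'joints': array([-1.44263631e+00,  4.91540411e-01,  1.55944246e+00,  1.16036398e-05,
        1.09166154e+00, -1.05592327e-01]), 'qvel': array([ 0.00130251, -0.00262278,  0.00049692, -0.00099758, -0.00127304,
        0.00052575]), 'tau': array([-2.40897403e-03, -6.12653947e+01, -2.58188438e+01,  6.93266024e-02,
        4.81971481e-02, -7.80246728e-05]), 'eef_pos': array([ 144.76832159, -607.76593092,  214.07604111]), 'tcp_rot': array([-1.57184114e+00,  1.21085563e-04, -2.90784573e+00]), 'ft_force': array([-0.63583188,  0.25879309,  0.33620057]), 'moment': array([-0.08158225, -0.04443665,  0.00217419]), 'opening': 0.9973699258919937} 18.8
top glass_centre 0.89 [636. -24.  25.] [247. 157.]
top plate_centre 0.59 [640. -20.  31.] [246. 155.]
top leafy_centre 0.73 [469. 357.  23.] [135. 216.]
top leafy_centre 0.72 [615. 399.  -2.] [123. 175.]
top leafy_centre 0.71 [225. 273.  24.] [164. 290.]
top leafy_centre 0.54 [534.  10.  59.] [239. 185.]
top plain_a_centre 0.82 [640.  85.  60.] [214. 155.]
top lens_centre 0.68 [736.  18. 214.] [231. 108.]
top magnifier 0.6 [614. 397.  -3.] [123. 176.]
top jar 0.82 [616. 396.  -2.] [124. 175.]
top jar 0.29 [639.  83.  58.] [215. 156.]
top beaker 0.81 [ 499. -427.   -4.] [371. 189.]
side glass_centre 0.76 [638. -24.  25.] [225. 202.]
side glass_centre 0.41 [731.  22. 212.] [191. 161.]
side plate_centre 0.65 [637. -16.  28.] [224. 203.]
side plate_centre 0.41 [ 698. -107.   55.] [221. 178.]
side leafy_centre 0.88 [465. 353.  19.] [218. 309.]
side leafy_centre 0.86 [535.  16.  54.] [246. 212.]
side leafy_centre 0.86 [219. 281.  22.] [312. 320.]
side plain_a_centre 0.61 [640.  88.  59.] [209. 215.]
side plain_a_centre 0.48 [636. -22.  28.] [225. 202.]
side lens_centre 0.71 [731.  19. 212.] [191. 160.]
side magnifier 0.55 [638.  87.  59.] [209. 215.]
side jar 0.94 [613. 403.  -1.] [163. 307.]
side beaker 0.71 [ 494. -419.   -4.] [297. 159.]
```

Run:
```python
import cv2
a=cv2.imread("pics/top0.png");b=cv2.imread("pics/side0.png")
cv2.imwrite("pics/t1.png",cv2.resize(a[60:320,90:410],None,fx=2.4,fy=2.3,interpolation=2))
cv2.imwrite("pics/s1.png",cv2.resize(b[110:340,100:350],None,fx=2.5,fy=2.5,interpolation=2))
```

```text
(no output)
```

View pics/t1.png

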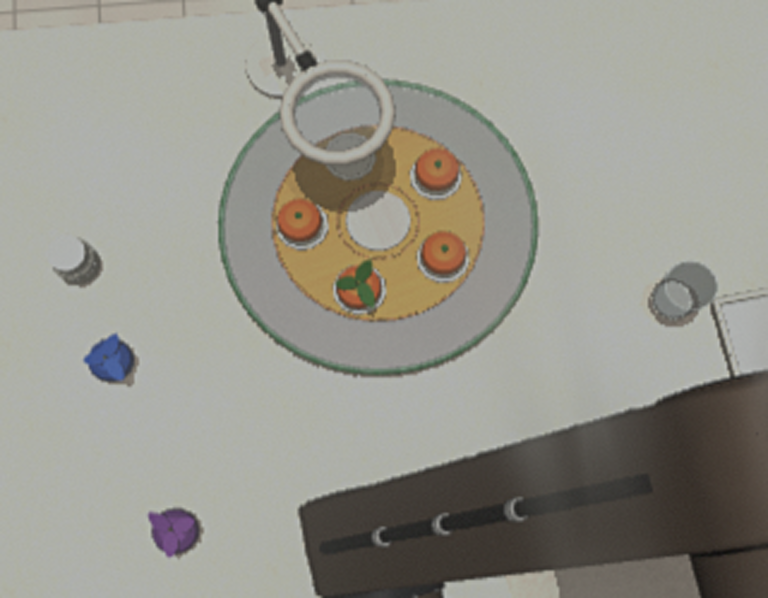

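View pics/s1.png

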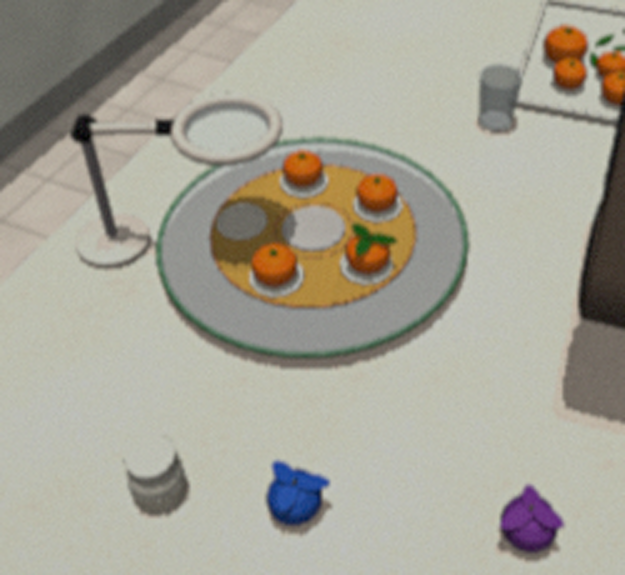

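The clear orange mandarin with leaves is at about (359,287) in the top crop, which the nets put at world (534,13). The blue and purple ones are look-alikes. The empty dish is under the lens, and the lens centre is near (733,19). Axis is at about (637,-22), so the turn is about 138° clockwise, along the robot side of the rim.

```bash
cat >> h.py <<'E'
def plan(P,Y,way):
    """way: list of (pos mm, yaw deg) one per row; prints rows in tool cm/deg"""
    P=np.array(P,float)
    for i,(Q,y) in enumerate(way):
        a=np.radians(Y); d=(np.array(Q)-P)/10
        t=[d[0]*np.cos(a)+d[1]*np.sin(a), -d[2], -d[0]*np.sin(a)+d[1]*np.cos(a)]
        print([[round(float(v),1) for v in t],[0,round(float(Y-y),1),0],0], end=",\n" if i%5<4 else "\n--\n")
        P=np.array(Q,float);Y=y
def here():
    s=readout.state(); r=s["tcp_rot"]; return s["eef_pos"],np.degrees(r[2])
C=np.array([637,-22.])
def rim(th,r=190,z=28):
    a=np.radians(th); return [C[0]+r*np.cos(a),C[1]+r*np.sin(a),z]
E
python3 - <<'E'
from h import *
P,Y=here(); n=15
T=np.array(rim(-75,190,90))
plan(P,Y,[(P+(T-P)*(i+1)/n, Y+(-75-Y)*(i+1)/n) for i in range(n)])
E
```

```text
[[-4.1, 0.8, -1.8], [0, -6.1, 0], 0],
[[-4.3, 0.8, -1.3], [0, -6.1, 0], 0],
[[-4.4, 0.8, -0.9], [0, -6.1, 0], 0],
[[-4.5, 0.8, -0.4], [0, -6.1, 0], 0],
[[-4.5, 0.8, 0.1], [0, -6.1, 0], 0]
--
[[-4.5, 0.8, 0.6], [0, -6.1, 0], 0],
[[-4.4, 0.8, 1.0], [0, -6.1, 0], 0],
[[-4.2, 0.8, 1.5], [0, -6.1, 0], 0],
[[-4.1, 0.8, 1.9], [0, -6.1, 0], 0],
[[-3.8, 0.8, 2.4], [0, -6.1, 0], 0]
--
[[-3.6, 0.8, 2.8], [0, -6.1, 0], 0],
[[-3.2, 0.8, 3.1], [0, -6.1, 0], 0],
[[-2.9, 0.8, 3.4], [0, -6.1, 0], 0],
[[-2.5, 0.8, 3.7], [0, -6.1, 0], 0],
[[-2.1, 0.8, 4.0], [0, -6.1, 0], 0]
--
```

Emit:
{"fn": "apply_moves", "kwargs": {"increments": [[[-4.1,0,-1.8],[0,-6,0],0],[[-4.3,0,-1.3],[0,-6,0],0],[[-4.4,0,-0.9],[0,-6,0],0],[[-4.5,0,-0.4],[0,-6,0],0],[[-4.5,0,0.1],[0,-6,0],0]]}}

```text
t: 1.52
eef_pos: [327.4, -471.3, 214.4]
tcp_rot: [-1.57, -0.001, -2.373]
ft_force: [0.4, -0.8, 0.3]
opening: 0.531
```

Emit:
{"fn": "apply_moves", "kwargs": {"increments": [[[-4.5,0,0.6],[0,-6,0],0],[[-4.4,0,1.0],[0,-6,0],0],[[-4.2,0,1.5],[0,-6,0],0],[[-4.1,0,1.9],[0,-6,0],0],[[-3.8,0,2.4],[0,-6,0],0]]}}

```text
t: 2.15
eef_pos: [513.1, -330.8, 215.0]
tcp_rot: [-1.569, -0.002, -1.832]
ft_force: [0.1, -0.1, 0.1]
opening: 0.023
```

Run:
```python
from h import *
P,Y=here(); print(P,Y,readout.state()["tcp_rot"]); n=8
T=np.array(rim(-75,190,100))
plan(P,Y,[(P+(T-P)*(i+1)/n, Y+(-75-Y)*(i+1)/n) for i in range(n)])
```

```text
[ 513.10173748 -330.79234958  214.97900556] -104.9692641204514 [-1.56902988e+00 -1.79843322e-03 -1.83205927e+00]
[[-2.1, 1.4, 1.7], [0, -3.7, 0], 0],
[[-2.0, 1.4, 1.8], [0, -3.7, 0], 0],
[[-1.8, 1.4, 1.9], [0, -3.7, 0], 0],
[[-1.7, 1.4, 2.1], [0, -3.7, 0], 0],
[[-1.6, 1.4, 2.2], [0, -3.7, 0], 0]
--
[[-1.4, 1.4, 2.3], [0, -3.7, 0], 0],
[[-1.3, 1.4, 2.3], [0, -3.7, 0], 0],
[[-1.1, 1.4, 2.4], [0, -3.7, 0], 0],
```

Emit:
{"fn": "apply_moves", "kwargs": {"increments": [[[-2.1,1.4,1.7],[0,-3.7,0],0],[[-2.0,1.4,1.8],[0,-3.7,0],0],[[-1.8,1.4,1.9],[0,-3.7,0],0],[[-1.7,1.4,2.1],[0,-3.7,0],0],[[-1.6,1.4,2.2],[0,-3.7,0],0]]}}

```text
t: 2.78
eef_pos: [626.7, -247.5, 144.2]
tcp_rot: [-1.567, -0.004, -1.495]
ft_force: [0.5, 0.4, 0.1]
opening: 0.006
```

Emit:
{"fn": "apply_moves", "kwargs": {"increments": [[[-1.4,1.4,2.3],[0,-3.7,0],0],[[-1.3,1.4,2.3],[0,-3.7,0],0],[[-1.1,1.4,2.4],[0,-3.7,0],0],[[0,0,0],[0,0,0],0],[[0,0,0],[0,0,0],0]]}}

```text
t: 3.4
eef_pos: [695.0, -196.0, 98.1]
tcp_rot: [-1.57, -0.004, -1.288]
ft_force: [-0.9, 0.0, -0.2]
opening: 0.003
```

Run:
```python
from h import *
P,Y=here(); print(P,Y,readout.state()["tcp_rot"],readout.state()["ft_force"])
p=read_camera("top");
q=p["img"][60:320,150:410]
cv2.imwrite("pics/t2.png",cv2.resize(q[:,:,::-1],None,fx=2.3,fy=2.3,interpolation=2))
for c in("top","side"):
    if c=="side": p=read_camera(c)
    for t in("glass_centre","leafy_centre","lens_centre"):
        for d in nets.mark_of(p,t)[:4]: print(c,t,round(d["confidence"],2),world(p,d["point"]).round(0))
n=5
T=np.array(rim(-75,190,40))
plan(P,Y,[(P+(T-P)*(i+1)/n, Y+(-75-Y)*(i+1)/n) for i in range(n)])
```

```text
[ 695.04093544 -196.00568755   98.12576507] -73.79638455961113 [-1.56973403 -0.00376597 -1.28798989] [-0.85271645  0.04914876 -0.21143003]
top leafy_centre 0.74 [226. 270.  24.]
top leafy_centre 0.52 [467. 355.  23.]
top lens_centre 0.84 [736.  16. 214.]
side glass_centre 0.57 [638. -22.  25.]
side leafy_centre 0.82 [532.  15.  56.]
side leafy_centre 0.81 [218. 283.  23.]
side leafy_centre 0.67 [464. 355.  19.]
side lens_centre 0.89 [735.  19. 212.]
side lens_centre 0.28 [ 577. -103.   57.]
side lens_centre 0.15 [636. -21.  25.]
[[0.1, 1.2, -0.2], [0, 0.2, 0], 0],
[[0.1, 1.2, -0.2], [0, 0.2, 0], 0],
[[0.1, 1.2, -0.2], [0, 0.2, 0], 0],
[[0.1, 1.2, -0.2], [0, 0.2, 0], 0],
[[0.1, 1.2, -0.2], [0, 0.2, 0], 0]
--
```

View pics/t2.png

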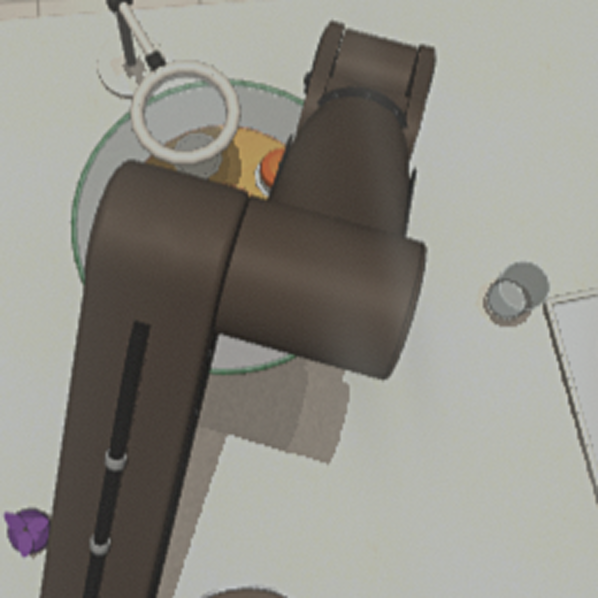

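The arm now hides most of the table in the top view; the lens ring is at about (187,112), clear of the wrist. Next is the descent to just above the rim.

Emit:
{"fn": "apply_moves", "kwargs": {"increments": [[[0.1,1.4,-0.2],[0,0,0],0],[[0.1,1.4,-0.2],[0,0,0],0],[[0.1,1.4,-0.2],[0,0,0],0],[[0.2,1.0,-0.2],[0,0,0],0],[[0,0.4,0],[0,0,0],0]]}}

```text
t: 4.42
eef_pos: [687.6, -204.3, 37.7]
tcp_rot: [-1.57, -0.003, -1.289]
ft_force: [-0.8, -0.6, 0.1]
opening: 0.002
```

Emit:
{"fn": "apply_moves", "kwargs": {"increments": [[[0,0.2,0],[0,0,0],0],[[0,0.1,0],[0,0,0],0],[[0,0.1,0],[0,0,0],0],[[0,0.1,0],[0,0,0],0],[[0,0.1,0],[0,0,0],0]]}}

```text
t: 5.05
eef_pos: [688.2, -204.3, 32.2]
tcp_rot: [-1.569, -0.004, -1.289]
ft_force: [-0.4, -0.2, -1.2]
opening: 0.005
```

Emit:
{"fn": "apply_moves", "kwargs": {"increments": [[[0,0.1,0],[0,0,0],0],[[0,0.1,0],[0,0,0],0],[[0,0.1,0],[0,0,0],0],[[0,0.05,0],[0,0,0],0],[[0,0.05,0],[0,0,0],0]]}}

```text
t: 5.68
eef_pos: [688.3, -204.3, 28.4]
tcp_rot: [-1.569, -0.004, -1.289]
ft_force: [-1.5, 0.4, 5.7]
opening: 0.01
```

Emit:
{"fn": "apply_moves", "kwargs": {"increments": [[[0,0.05,-0.2],[0,0.5,0],0],[[0,0.05,-0.4],[0,1.2,0],0],[[0,0.05,-0.6],[0,2,0],0],[[0,0.05,-0.8],[0,2.4,0],0],[[0,0.05,-0.8],[0,2.4,0],0]]}}

```text
t: 6.3
eef_pos: [662.0, -210.0, 28.3]
tcp_rot: [-1.563, -0.005, -1.445]
ft_force: [0.9, 3.7, 6.4]
opening: 0.001
```

```bash
cat > st.py <<'E'
from h import *
P,Y=here(); s=readout.state(); v=P[:2]-C
print("r",np.hypot(*v).round(1),"th",np.degrees(np.arctan2(v[1],v[0])).round(1),"yaw",Y.round(1),"z",P[2].round(1),s["ft_force"].round(1),s["t"])
p=read_camera("side")
for d in nets.mark_of(p,"leafy_centre"):
    w=world(p,d["point"])
    if w[2]>40: 
        u=w[:2]-C; print(round(d["confidence"],2),w.round(0),"r",np.hypot(*u).round(0),"ang",np.degrees(np.arctan2(u[1],u[0])).round(1))
E
python3 st.py
```

```text
r 189.6 th -82.4 yaw -82.8 z 28.3 [0.9 3.7 6.4] 6.3
0.56 [539.  28.  55.] r 110.0 ang 152.9
0.46 [567. -97.  55.] r 103.0 ang -133.2
```

Works: glass follows. Carry on.

Emit:
{"fn": "apply_moves", "kwargs": {"increments": [[[-0.05,0.05,-0.8],[0,2.4,0],0],[[-0.05,0.05,-0.9],[0,2.8,0],0],[[-0.05,0.05,-0.9],[0,2.8,0],0],[[-0.05,0.05,-0.9],[0,2.8,0],0],[[-0.05,0.05,-0.9],[0,2.8,0],0]]}}

```text
t: 7.02
eef_pos: [618.0, -210.6, 28.4]
tcp_rot: [-1.555, -0.006, -1.694]
ft_force: [1.3, -0.1, 6.7]
opening: 0.003
```

Emit:
{"fn": "apply_moves", "kwargs": {"increments": [[[-0.04,0.05,-0.9],[0,2.8,0],0],[[-0.04,0.05,-0.9],[0,2.8,0],0],[[-0.04,0.05,-0.9],[0,2.8,0],0],[[-0.04,0.05,-0.9],[0,2.8,0],0],[[-0.04,0.05,-0.9],[0,2.8,0],0]]}}

```text
t: 7.65
eef_pos: [575.3, -200.9, 28.4]
tcp_rot: [-1.544, -0.003, -1.951]
ft_force: [0.5, -0.6, 7.0]
opening: 0.001
```

```bash
python3 st.py
```

```text
r 189.2 th -109.0 yaw -111.8 z 28.4 [ 0.5 -0.6  7. ] 7.65
0.8 [569.  65.  53.] r 111.0 ang 128.0
```

Emit:
{"fn": "apply_moves", "kwargs": {"increments": [[[0.0,0.05,-0.9],[-0.4,2.4,0],0],[[-0.02,0.05,-0.9],[-0.4,2.4,0],0],[[-0.03,0.05,-0.9],[-0.4,2.4,0],0],[[-0.03,0.05,-0.9],[-0.4,2.6,0],0],[[-0.03,0.05,-0.9],[-0.4,2.6,0],0]]}}

```text
t: 8.38
eef_pos: [536.0, -181.9, 28.3]
tcp_rot: [-1.57, -0.001, -2.178]
ft_force: [0.8, -1.2, 5.8]
opening: 0.001
```

Emit:
{"fn": "apply_moves", "kwargs": {"increments": [[[-0.03,0.05,-0.9],[-0.3,2.6,0],0],[[-0.03,0.05,-0.9],[-0.3,2.6,0],0],[[-0.03,0.05,-0.9],[-0.3,2.6,0],0],[[-0.03,0.05,-0.9],[-0.3,2.6,0],0],[[-0.03,0.05,-0.9],[-0.3,2.6,0],0]]}}

```text
t: 9.0
eef_pos: [501.9, -153.7, 28.3]
tcp_rot: [-1.59, -0.003, -2.417]
ft_force: [0.3, -2.1, 5.2]
opening: 0.004
```

```bash
python3 st.py
```

```text
r 188.7 th -135.7 yaw -138.5 z 28.3 [ 0.3 -2.1  5.2] 9.0
0.83 [610.  87.  55.] r 112.0 ang 104.0
```

Emit:
{"fn": "apply_moves", "kwargs": {"increments": [[[-0.02,0.05,-0.9],[0.3,2.4,0],0],[[-0.02,0.05,-0.9],[0.2,2.4,0],0],[[-0.03,0.05,-0.9],[0,2.6,0],0],[[-0.03,0.05,-0.9],[0,2.6,0],0],[[-0.03,0.05,-0.9],[0,2.6,0],0]]}}

```text
t: 9.72
eef_pos: [475.1, -117.6, 28.3]
tcp_rot: [-1.576, -0.004, -2.648]
ft_force: [-1.1, -1.7, 7.8]
opening: 0.005
```

Emit:
{"fn": "apply_moves", "kwargs": {"increments": [[[-0.03,0.05,-0.9],[0,2.6,0],0],[[-0.03,0.05,-0.9],[0,2.6,0],0],[[-0.03,0.05,-0.9],[0,2.6,0],0],[[-0.03,0.05,-0.9],[0,2.6,0],0],[[-0.03,0.05,-0.9],[0,2.6,0],0]]}}

```text
t: 10.35
eef_pos: [457.2, -76.1, 28.3]
tcp_rot: [-1.572, -0.004, -2.887]
ft_force: [-1.5, -1.4, 9.5]
opening: 0.007
```

```bash
python3 st.py
```

```text
r 187.8 th -163.2 yaw -165.4 z 28.3 [-1.5 -1.4  9.5] 10.35
0.77 [657.  83.  56.] r 107.0 ang 79.3
```

Emit:
{"fn": "apply_moves", "kwargs": {"increments": [[[0,0.04,-0.9],[0,2.5,0],0],[[-0.01,0.04,-0.9],[0,2.5,0],0],[[-0.02,0.04,-0.9],[0,2.6,0],0],[[-0.02,0.04,-0.9],[0,2.6,0],0],[[-0.02,0.04,-0.9],[0,2.6,0],0]]}}

```text
t: 11.08
eef_pos: [450.0, -31.7, 28.3]
tcp_rot: [-1.569, -0.001, -3.121]
ft_force: [-1.4, -1.4, 8.1]
opening: 0.002
```

```bash
python3 st.py
```

```text
r 187.2 th -177.0 yaw -178.8 z 28.3 [-1.4 -1.4  8.1] 11.075
```

Emit:
{"fn": "apply_moves", "kwargs": {"increments": [[[0,0.04,-0.9],[0,2.5,0],0],[[-0.01,0.04,-0.9],[0,2.5,0],0],[[-0.02,0.04,-0.9],[0,2.6,0],0],[[-0.02,0.04,-0.9],[0,2.6,0],0],[[-0.02,0.04,-0.9],[0,2.6,0],0]]}}

```text
t: 11.8
eef_pos: [453.5, 13.2, 28.3]
tcp_rot: [-1.568, 0.002, 2.928]
ft_force: [-0.5, -1.5, 8.7]
opening: 0.006
```

Emit:
{"fn": "apply_moves", "kwargs": {"increments": [[[-0.02,0.04,-0.9],[0,2.6,0],0],[[-0.02,0.04,-0.9],[0,2.6,0],0],[[-0.02,0.04,-0.8],[0,2.4,0],0],[[-0.01,0.04,-0.5],[0,1.5,0],0],[[0,0.04,-0.2],[0,0.5,0],0]]}}

```text
t: 12.42
eef_pos: [462.7, 45.1, 28.3]
tcp_rot: [-1.569, 0.005, 2.75]
ft_force: [-0.5, -0.3, 8.4]
opening: 0.006
```

```bash
python3 st.py
python3 - <<'E'
from h import *
for c in("top","side"):
    p=read_camera(c); print(pix(p,[[733,19,60],[637,-22,28]]).round(0))
    q=p["img"][60:320,150:410] if c=="top" else p["img"][110:340,100:350]
    cv2.imwrite("pics/%s3.png"%c,cv2.resize(q[:,:,::-1],None,fx=2.3,fy=2.3,interpolation=2))
    for t in("leafy_centre","plain_a_centre"):
        for d in nets.mark_of(p,t)[:5]: 
            w=world(p,d["point"]); u=w[:2]-C;print(c,t,round(d["confidence"],2),w.round(0),np.degrees(np.arctan2(u[1],u[0])).round(1))
E
```

```text
r 186.8 th 158.9 yaw 157.6 z 28.3 [-0.5 -0.3  8.4] 12.425
0.55 [718.  55.  56.] r 112.0 ang 43.4
[[232. 127.]
 [247. 156.]]
top leafy_centre 0.63 [719.  48.  56.] 40.4
top plain_a_centre 0.61 [731. -81.  58.] -32.1
top plain_a_centre 0.39 [637. -24.  27.] -85.6
[[195. 195.]
 [225. 202.]]
side leafy_centre 0.95 [464. 354.  21.] 114.7
side leafy_centre 0.76 [218. 278.  23.] 144.4
side leafy_centre 0.71 [715.  53.  53.] 43.7
side plain_a_centre 0.78 [730. -72.  59.] -28.2
side plain_a_centre 0.61 [637. -19.  27.] 82.6
```

View pics/top3.png

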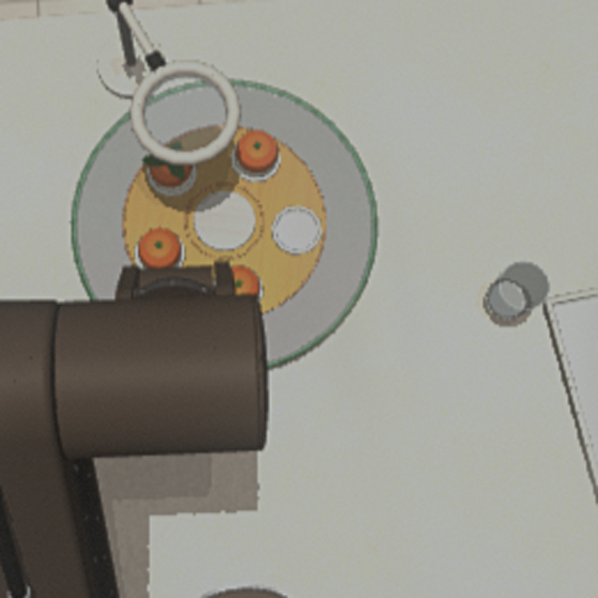

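View pics/side3.png

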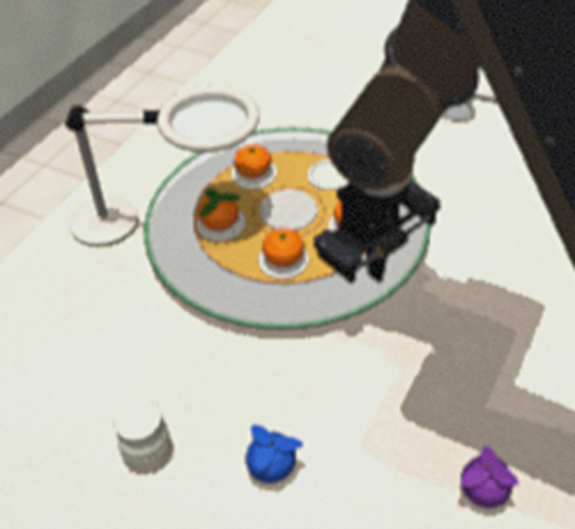

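Leafy mandarin is at about 42° around the axis (top crop pixel (170,168), just lower left of the lens ring); the lens is at 23°. All fruit still in their dishes; about 19° more.

Emit:
{"fn": "apply_moves", "kwargs": {"increments": [[[0,0.04,-0.4],[0,1,0],0],[[-0.01,0.04,-0.7],[0,2,0],0],[[-0.02,0.04,-0.9],[0,2.6,0],0],[[-0.02,0.04,-0.9],[0,2.6,0],0],[[-0.02,0.04,-0.8],[0,2.4,0],0]]}}

```text
t: 13.45
eef_pos: [478.8, 77.1, 28.3]
tcp_rot: [-1.569, 0.006, 2.555]
ft_force: [-2.3, -0.2, 8.4]
opening: 0.007
```

```bash
sed -i 's/if w\[2\]>40/if 1/' st.py
cat >> st.py <<'E'
p=read_camera("top")
for t in("leafy_centre","plain_a_centre","lens_centre"):
    for d in nets.mark_of(p,t)[:5]:
        w=world(p,d["point"]); u=w[:2]-C;print("top",t,round(d["confidence"],2),w.round(0),np.degrees(np.arctan2(u[1],u[0])).round(1))
save(p,"last.png")
E
python3 st.py; python3 -c "from h import *; print(readout.state()['joints'].round(2))"
```

```text
r 186.7 th 147.9 yaw 146.4 z 28.3 [-2.3 -0.2  8.4] 13.45
0.91 [465. 357.  21.] r 417.0 ang 114.4
0.58 [218. 278.  21.] r 515.0 ang 144.4
0.53 [727.  35.  54.] r 107.0 ang 32.5
0.39 [ 494. -419.   -2.] r 422.0 ang -109.9
top leafy_centre 0.43 [726.  30.  59.] 30.4
top plain_a_centre 0.75 [716. -95.  58.] -43.0
top lens_centre 0.61 [736.  18. 216.] 22.0
[ 0.03  0.59  2.07 -0.01  0.48  2.19]
```

Emit:
{"fn": "apply_moves", "kwargs": {"increments": [[[-0.01,0.04,-0.6],[0,1.8,0],0],[[-0.02,0.04,-0.8],[0,2.4,0],0],[[-0.01,0.04,-0.5],[0,1.5,0],0],[[0,0.04,-0.2],[0,0.6,0],0],[[0,0.04,0],[0,0,0],0]]}}

```text
t: 14.38
eef_pos: [490.8, 93.5, 28.3]
tcp_rot: [-1.57, 0.007, 2.439]
ft_force: [-1.0, 2.4, 7.9]
opening: 0.005
```

```bash
python3 st.py
```

```text
r 186.3 th 141.7 yaw 139.8 z 28.3 [-1.   2.4  7.9] 14.375
0.76 [466. 355.  20.] r 414.0 ang 114.4
0.68 [735.  25.  53.] r 109.0 ang 25.5
0.6 [219. 277.  22.] r 514.0 ang 144.5
top leafy_centre 0.4 [733.  19.  55.] 23.0
top plain_a_centre 0.78 [ 709. -102.   56.] -48.0
top lens_centre 0.95 [737.  22. 216.] 23.5
```

Emit:
{"fn": "apply_moves", "kwargs": {"increments": [[[0,-0.3,0],[0,0,0],0],[[0,-1,0],[0,0,0],0],[[0,-2,0],[0,0,0],0],[[0,-2.5,0],[0,0,0],0],[[0,-2.5,0],[0,0,0],0]]}}

```text
t: 15.3
eef_pos: [488.6, 93.2, 113.7]
tcp_rot: [-1.567, 0.004, 2.437]
ft_force: [-1.0, 0.3, 0.7]
opening: 0.005
```

Emit:
{"fn": "apply_moves", "kwargs": {"increments": [[[1,-2,0],[0,0,0],0],[[1.5,-1,0],[0,0,0],0],[[1.5,0,0],[0,0,0],0],[[0.5,0,0],[0,0,0],0],[[0,0,0],[0,0,0],0]]}}

```text
t: 15.92
eef_pos: [451.8, 123.9, 145.9]
tcp_rot: [-1.568, 0.006, 2.437]
ft_force: [0.1, -0.5, -0.3]
opening: 0.001
```

```bash
python3 st.py; python3 st.py|grep -v "11[0-9]\.\|514"; python3 -c "
import cv2;a=cv2.imread('pics/last.png')[60:260,150:350];cv2.imwrite('pics/l.png',cv2.resize(a,None,fx=3,fy=3,interpolation=2))"
```

```text
r 235.7 th 141.8 yaw 139.6 z 145.9 [ 0.1 -0.5 -0.3] 15.925
0.87 [465. 355.  22.] r 414.0 ang 114.5
0.74 [733.  24.  53.] r 107.0 ang 25.3
top leafy_centre 0.82 [467. 356.  22.] 114.3
top leafy_centre 0.52 [735.  19.  55.] 22.4
top plain_a_centre 0.5 [ 707. -102.   56.] -48.8
top lens_centre 0.69 [735.  20. 215.] 23.1
r 235.0 th 141.8 yaw 139.6 z 146.1 [0.5 0.4 0.2] 16.225
0.73 [735.  24.  54.] r 108.0 ang 25.1
0.58 [219. 276.  22.] r 513.0 ang 144.5
top leafy_centre 0.47 [734.  21.  56.] 23.8
top plain_a_centre 0.8 [ 710. -103.   56.] -47.9
top plain_a_centre 0.34 [636. -27.  28.] -96.5
top lens_centre 0.82 [736.  16. 212.] 20.9
```

View pics/l.png

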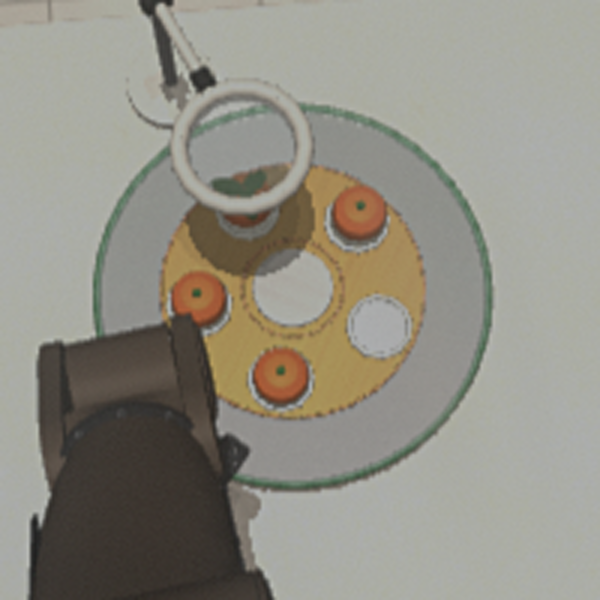

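The leafy mandarin is below the lens (crop pixel about (247,205), just under the ring; the offset is the camera's slant). All the other fruit sit in their dishes and the arm is clear. Handing in.

```bash
python3 -c "
from cell import env,readout; print(env.job_done(), readout.state()['ft_force'])"
```

```text
the job is handed in; nothing more can be done
the job is handed in; nothing more can be done
```

The leafy mandarin is under the lens and the job is handed in at about 16 s. I drew the glass about 137° clockwise with closed fingertips on the bare rim, about 187–190 mm from the axis. The wrist force readings showed roughly 5–10 N downward, at times above the suggested 3–8 N but far below the 40 N limit. I then lifted off and moved clear.

**Position:** the last pictures put the mandarin at about (734, 22) mm and the lens centre at about (735, 18). That is roughly 4–5 mm apart against the 18 mm allowed. The side camera read its angle about 2° further round than the top camera, which is also within tolerance.

**State at the end:**
- **Turntable:** the angle stayed the same, within measuring noise, over the two looks after lift-off. The looks were only about 0.3 s apart.
- **Fruit:** the pictures showed every visible mandarin upright in its own dish.
- **Robot:** the force reading was about zero, with the arm clear of everything.

I saw no failed checks. The system gave no verdict, and I did not measure the jar and beaker again at the end, though the arm never came near the jar and passed well above and beside the beaker.

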